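# Set the length stop and hold a handle blank to the fence for sawing

### The arm

A 6-joint arm with a two-finger parallel gripper is mounted at the origin on a cart in front of the work surface, level with it; the furniture and walls round the work are solid. World frame = base frame: x ahead of the robot, y to its left, z up, the work surface at z = 0. Lengths are in m, angles in rad, forces in N, time in s.
With the tool pointing down it reaches from about 0.225 to 0.875 m from the base axis. Payload 3.4 kg.
Tool frame: the origin (TCP) lies midway between the tips of the shut fingers; the grasp point (between the pads) lies 19 mm behind it; z points along the fingers, y is the line along which they close (so a half turn about z gives the same grasp; the last joint's range is limited). The gripper opens to 85 mm and grips with 20 to 120 N. Pads are 22 mm wide; open, the fingers measure 114 mm over their backs; the gripper's body (76 mm by 85 mm) begins 54 mm behind the grasp point. The pads swing forward as they close: fully open they stand 13 mm farther back than shut.
Start: joints at [-1.458, 0.276, 1.505, -0, 1.361, -0.121], TCP at [0.133, -0.559, 0.231] pointing down, gripper open.
Joint ranges: [-2.89, 2.89], [-0.75, 2.08], [0.22, 2.7], [-1.18, 4.32], [0.11, 2.71], [-2.7, 2.7]. Speed limits (rad/s): [2.57, 2.57, 3.14, 3.14, 3.14, 3.14].

### API

Orientations are given as a unit quaternion [w, x, y, z].
In Python, from rig import * gives the robot as it stands.
- The arm moves only by the tool apply_moves, never from a script. Its argument "steps" is one flat list of numbers, 4 for each row, row after row: the shift along the world's x, y, z in cm, then the turn about the world's z in degrees. A call has 1 to 8 rows; each row is the pose to reach, as a shift and turn from the pose commanded when the call began; what a row does not reach only later rows make up. A row lasts 1/12 s, in which the tool goes at most 41.7 mm and 7.16 degrees, less where a joint would pass 70% of its speed; a pose out of reach is approached as far as the arm can. A call with a gripper value outside its range is refused whole. "jaw" is the closure in counts, from 0 (fully open) to 255 (shut), set as the call begins (left out, the last holds). The fingers move at their own pace and stop on an object; "newtons" is the grip in N (left out, the last holds). Time passes only in rows, so rows that repeat a pose let the fingers close. It gives the time, the measured TCP pose, the force, the opening and the grip force at its end, in the units of the state.
- get_state(): the state, without advancing time (a new reading comes with each control period).
- get_image(name): name is "scene" or "side" or "wrist"; returns the picture (480x640x3 uint8, red, green, blue); there is no depth.
- calibration(name): a dict with "fx", "fy", "cx", "cy" (pixels), "k1" (the pictures are not rectified: a ray, as slopes to the right and down, at radius r is drawn at 1 + k1 r^2 times it, then the intrinsics apply), "xyz" and "rotation" of the camera in the world. Camera axes: x right, y up, looking along -z (the intrinsics and any distortion apply to the point x, -y, -z); pixel columns grow to the right and rows downward; lengths in m; the calibration is good to about 2 mm. A picture is of the moment at which its call begins: read the wrist's pose just before it. calibration takes no time and is no camera call; for the wrist camera it gives the pose at the moment of the call.
- sign_off(): hands the job in; it is judged then, once.
The state is a dict: "clock": time; "qpos": joint angles; "qd": joint speeds; "effort": joint torques, N m; "position": TCP position; "ee_rot": TCP orientation; "contact_force": force on the tool from outside, world axes, zero at the start; "moment": the same for the moment, N m; "width": finger opening in m; "gripper_force": force on a finger pad.
Only numpy, scipy, OpenCV 4.12 (cv2) and the standard library are available. Lean on these libraries where they do the work, as an engineer would, in place of code of your own. Each camera call takes 0.05 s, during which the arm holds its last target. There are 200 camera calls.

### The job

Get the knife-handle blank ready to be sawn to length on the sawing board. First slide the length stop along its track until its working face (the side toward the saw slot) is on the dark setting line, then lay the blank flat on the board with its end against the stop and, with one slanting push of the fingers, press it firmly back against the fence and down on the board at once. Press on the part between the stop and the saw slot, with the fingers clear of the slot; finish while still holding it so for the saw, and leave the other things on the bench where they are.

Things in the scene. Friction and masses are not known exactly. Their poses are not given: they have to be found in the camera images.
- saw_board: sawing board fixed to the bench: plywood bed 130 mm (x) by 290 mm (y), top 21 mm above its origin, with a wooden fence along its far side. Origin: centre of the underside, on the bench. x: level, from the open front edge to the fence; y: along the fence, from the saw-slot end to the stop end; z up. The bed is free in front of the fence from x = -65 to +35 mm
- bed: the plywood bed of the sawing board; same origin and axes as saw_board, its waxed, slippery top (friction about 0.25) is at z = 21 mm
- fence: the wooden fence, 24 mm thick, with an aluminium T-track on top; same origin and axes as saw_board. Its front face is at x = 35 mm, from z = 21 to 51 mm; track top at z = 61 mm. The saw slot, 3 mm wide, cuts through it at y = -85 mm
- fence_foot (a point): point at the foot of the fence's front face where it meets the bed, at the middle of the board (y = 0); axes as saw_board
- set_line (a point): foot of the dark setting line, 1.6 mm wide, drawn across the track and down the fence's front face, 95 mm from the saw slot; same axes as saw_board
- saw_line (a point): foot of the saw slot (in the fence's front face, at bed level); a dark kerf runs on from it across the bed, toward -x; same axes as saw_board
- length_stop (a joint): the length stop, an aluminium block on the fence's track: slides along the fence toward the saw slot (board's -y), value in m, 0 at the far end of the track, 0.090 with its working face on the setting line, limit 0.130. Friction (about 10 N) keeps it where it is left
- stop_face (a point): foot of the stop's working face, at the fence and bed level (the stop's parts stand 4 mm clear of the bed). The face looks to board -y, square to the fence. Same axes as saw_board. From this point the stop's plate spans x = -21.5 to -0.5, y = 0 to 14, z = 4 to 53 mm in front of the fence, and its saddle over the track x = 0 to 32, y = 0 to 34, top z = 53 mm
- stop_knob (a point): centre of the stop's round black upright knob, 22 mm in diameter and 24 mm high (12 mm above and below this point); there is 6 mm of thinner stem between knob and saddle. It does not turn; it is the grip for sliding the stop. Same axes as saw_board
- handle_blank: the workpiece: dark brown octagonal wooden knife-handle blank 118 mm long (its y, either end will do) by 23 mm wide (x) by 19 mm high (z), about 35 g, lying loose on the bench left of the sawing board. It bears as a block of rectangular section 23 x 19 mm. Origin: centre of its underside
- loupe: bystander: black eye loupe, 37 mm in diameter, 22 mm high; origin at the centre of its underside
- ferrule_1: bystander: white handle ferrule ring, 23 mm in diameter, 22 mm high; origin at the centre of its underside
- ferrule_2: bystander: cream handle ferrule ring, 23 mm in diameter, 22 mm high; origin at the centre of its underside
- caliper: bystander: steel vernier caliper lying flat, 224 mm long (its y), 73 mm over the jaws, 12 mm high; origin at the centre of its underside
- whetstone: bystander: whetstone block, 108 mm long (its y), 46 mm wide, 22 mm high, lying between the vise and the small chest; origin at the centre of its underside
- marker: bystander: felt marker, 124 mm long (its x), 14 mm thick; origin at the centre of its underside

How it is judged:
On the way, in this order (a step that is already met when the one before it is completed fails the run):
1. the length stop stands with its working face on the setting line, within 3 mm, at rest (value of joint length_stop between 0.087 and 0.093 m and velocity of joint length_stop between -0.004 and 0.004 m/s), for 0.2 s.
2. the blank lies flat on the bed in front of the fence, along it, the stop still set (value of joint length_stop between 0.087 and 0.093 m and contact force between handle_blank and bed above 0.15 N and angle between handle_blank's own z axis and vertical below 0.06 rad and angle between the y axis of handle_blank and the y axis of saw_board, either way round below 0.2 rad and x of handle_blank in the frame of fence_foot between -0.085 and -0.009 m), for 0.2 s.
At the end, for the whole second after the job is handed in: through the last second: stop within 3 mm of the setting line; blank flat, parallel to the fence (0.025 rad), its end within 3 mm of the stop; the fingers press it (over 3 N) onto the fence (over 2 N) and the bed (over 3 N); fingers at least 20 mm from the slot, stop side (value of joint length_stop between 0.087 and 0.093 m and y of handle_blank in the frame of stop_face between -0.062 and -0.057 m and x of handle_blank in the frame of fence_foot between -0.0135 and -0.0095 m and angle between the y axis of handle_blank and the y axis of saw_board, either way round below 0.025 rad and angle between handle_blank's own z axis and vertical below 0.05 rad and linear speed of handle_blank below 0.01 m/s and contact force between handle_blank and fence above 2 N and contact force between handle_blank and bed above 3 N and contact force between handle_blank and the fingers above 3 N and y of the grasp point in the frame of saw_line above 0.02 m); the arm keeps its last pose, push and grip.
It fails at once if a bystander on the bench is moved by more than 20 mm (distance of any of loupe, ferrule_1, ferrule_2, caliper, marker, whetstone from where it was at the start of the episode above 0.02 m).
It also fails if it takes over 67 s, if anything falls off the work surface, if the arm or the gripper's body presses on something with over 40 N, if the wrist force passes 120 N, or if a joint passes its speed limit or range.

## Working session

There is one attempt and no reset: what is moved stays moved. The work goes in short steps, Python scripts to look and compute and a tool call to move; the robot and the scene stay as the last step left them, time stands still between calls to the robot, and variables do not carry over. Pictures are saved under pics/ and viewed, at most 13 in all, crops included, and the job is handed in when it is done.

Besides the shell and the picture viewer there is one more tool, called after ">>>" by a JSON object that holds its "op" and its "data", one argument or row to a line. apply_moves: Moves the arm, as the interface text tells. Its arguments: {"type":"object","properties":{"steps":{"type":"array","items":{"type":"number"}},"jaw":{"type":"number"},"newtons":{"type":"number"}},"required":["steps"]}

```bash
mkdir -p pics; ls
python3 - <<'E'
from rig import *
import cv2,numpy as np
a=get_image("scene");b=get_image("side")
np.save("pics/scene.npy",a);np.save("pics/side.npy",b)
cv2.imwrite("pics/a.png",a[:,:,::-1]);cv2.imwrite("pics/b.png",b[:,:,::-1])
for n in("scene","side","wrist"):print(n,calibration(n))
print(get_state())
E
```

```text
pics
scene {'fx': 438.30614565887345, 'fy': 438.30614565887345, 'cx': 318.9679297176245, 'cy': 243.2513456168997, 'k1': 0.02933894541485639, 'xyz': array([-0.16408692,  0.51397239,  0.53242855]), 'rotation': array([-0.37488813, -0.22648369,  0.46368735,  0.77016756])}
side {'fx': 446.9828998051023, 'fy': 446.9828998051023, 'cx': 318.02584139582854, 'cy': 241.70770516352394, 'k1': -0.08641659424153846, 'xyz': array([-0.00574226, -0.75433308,  0.82180181]), 'rotation': array([ 0.86175308,  0.4056985 , -0.12272738, -0.27879806])}
wrist {'fx': 387.55121503030756, 'fy': 387.55121503030756, 'cx': 326.1505010472771, 'cy': 240.08493089473586, 'k1': -0.022685630491590326, 'xyz': array([ 0.19769409, -0.54333349,  0.37274815]), 'rotation': array([ 0.77833778, -0.10286662,  0.08252784, -0.61383867])}
{'clock': 0.1, 'qpos': array([-1.45798358e+00,  2.76520789e-01,  1.50602069e+00, -2.55755513e-05,
        1.36072587e+00, -1.21007288e-01]), 'qd': array([-7.45579875e-05, -4.57371218e-04, -2.08245686e-03, -1.14523687e-03,
       -2.09343495e-03, -7.12329075e-04]), 'effort': array([ 1.05165054e-03, -4.17701018e+01, -2.46404564e+01, -1.80082120e-04,
        5.80557593e-03,  1.05473569e-05]), 'position': array([ 0.1331511 , -0.5588683 ,  0.23052684]), 'ee_rot': array([-8.37392581e-04,  9.93173144e-01,  1.16646499e-01, -9.07347767e-06]), 'contact_force': array([0.22735508, 0.38025161, 0.17410906]), 'moment': array([-0.01088371, -0.03986505, -0.02302805]), 'gripper_force': 0.0, 'width': 0.08538603596628615}
```

View pics/a.png

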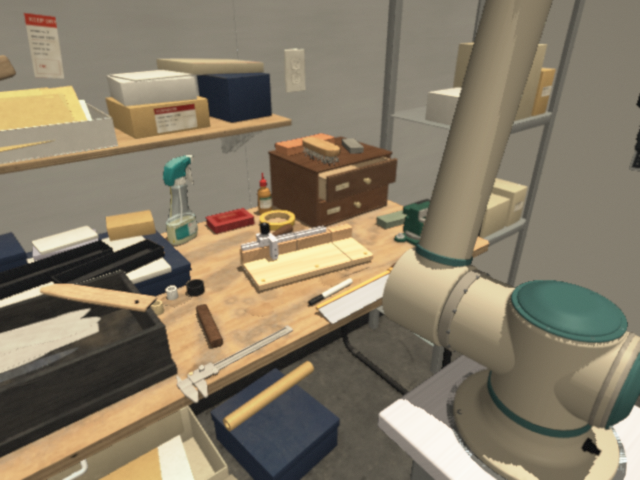

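View pics/b.png

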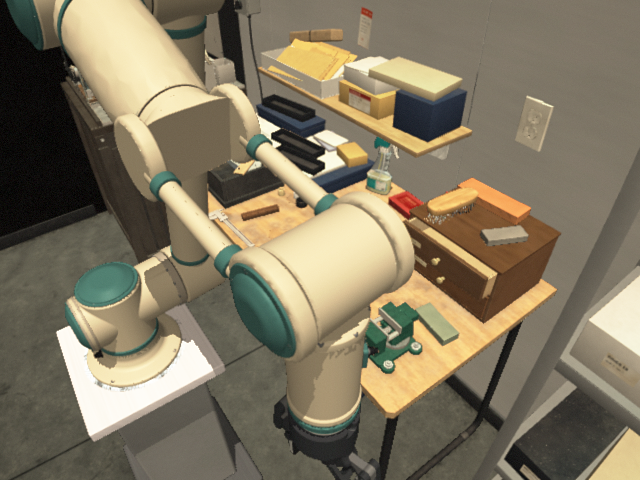

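The scene view shows the board around (305,260), the stop with its black knob near (265,232), the blank at (208,325), the caliper at (230,365) and the marker at (330,290). In the side view the arm hides the board. Next I enlarge the scene crop.

```bash
cat > h.py <<'E'
from rig import *
import cv2,numpy as np
from scipy.spatial.transform import Rotation as R
def cam(n):
    c=calibration(n);q=c["rotation"];c["R"]=R.from_quat([q[1],q[2],q[3],q[0]]).as_matrix();return c
def ray(c,u,v):
    d=np.array([(u-c["cx"])/c["fx"],(v-c["cy"])/c["fy"]]);s=d.copy()
    for _ in range(10): s=d/(1+c["k1"]*(s@s))
    return c["R"]@np.array([s[0],-s[1],-1.])
def plane(c,u,v,z):
    r=ray(c,u,v);return c["xyz"]+r*(z-c["xyz"][2])/r[2]
def proj(c,p):
    x=c["R"].T@(np.asarray(p)-c["xyz"]);s=np.array([x[0],-x[1]])/-x[2]
    s=s*(1+c["k1"]*(s@s));return np.array([c["cx"]+c["fx"]*s[0],c["cy"]+c["fy"]*s[1]])
E
python3 - <<'E'
import numpy as np,cv2
a=np.load("pics/scene.npy")
c=a[210:410,165:405,::-1]
cv2.imwrite("pics/c.png",cv2.resize(c,None,fx=3,fy=3,interpolation=cv2.INTER_CUBIC)[:600,:720])
E
```

```text
(no output)
```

View pics/c.png

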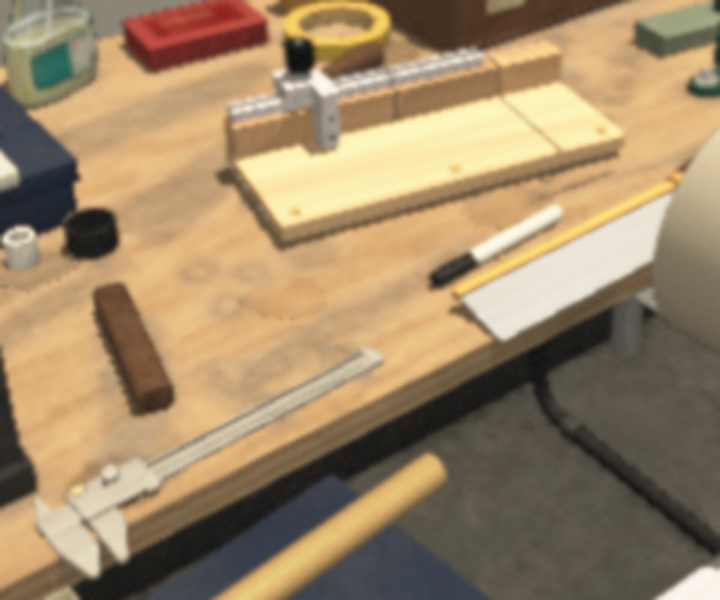

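The crop shows the bed's front corners at crop (281,232) and (622,136), and the fence foot running (235,165) to (562,85). The setting line is at (395,115), the kerf runs from (503,97) to (560,151), the knob is at (299,53), and the blank's top ends are at (109,288) and (154,400).

Run:
```python
from h import *
c=cam("scene")
P=lambda x,y,z:plane(c,x/3+165-1/3,y/3+210-1/3,z)
A=dict(fs=(281,232,.021),fk=(622,136,.021),foot_s=(235,165,.021),foot_k=(562,85,.021),set=(397,115,.021),saw=(503,97,.021),kerf_f=(560,151,.021),knobtop=(299,41,.104),knobmid=(299,53,.092),b1=(109,288,.019),b2=(154,400,.019),bl=(95,290,.019),br=(122,284,.019),
 loupe=(92,222,.022),fer1=(20,232,.022),cal_tip=(372,355,.01),cal_jaw=(110,510,.01),mk1=(435,280,.007),mk2=(560,210,.007))
W={k:P(*v) for k,v in A.items()}
for k,v in W.items():print(k,v.round(4))
d=W["fk"]-W["fs"];print("len",np.linalg.norm(d),"ang +y",np.degrees(np.arctan2(-d[1],-d[0])))
d=W["foot_k"]-W["foot_s"];print("len",np.linalg.norm(d),np.degrees(np.arctan2(-d[1],-d[0])))
d=W["b2"]-W["b1"];print("blank len",np.linalg.norm(d),np.degrees(np.arctan2(d[1],d[0])),(W["b1"]+W["b2"])/2)
```

```text
fs [0.522  0.1394 0.021 ]
fk [ 0.4732 -0.1439  0.021 ]
foot_s [0.6229 0.1192 0.021 ]
foot_k [ 0.5685 -0.1657  0.021 ]
set [ 0.6117 -0.0242  0.021 ]
saw [ 0.5826 -0.1122  0.021 ]
kerf_f [ 0.4858 -0.0895  0.021 ]
knobtop [0.6284 0.0531 0.104 ]
knobmid [0.6321 0.0516 0.092 ]
b1 [0.5375 0.261  0.019 ]
b2 [0.4184 0.2875 0.019 ]
bl [0.5411 0.2691 0.019 ]
br [0.5363 0.2524 0.019 ]
loupe [0.6142 0.2382 0.022 ]
fer1 [0.6332 0.2827 0.022 ]
cal_tip [0.383  0.1584 0.01  ]
cal_jaw [0.3629 0.3415 0.01  ]
mk1 [0.4255 0.0774 0.007 ]
mk2 [ 0.4387 -0.048   0.007 ]
len 0.2875098905554702 ang +y 80.23283922601544
len 0.2900369707087529 79.1925733771916
blank len 0.12198610513739733 167.42248521291413 [0.47794356 0.27426318 0.019     ]
```

>>> {"op": "apply_moves", "data": {
  "steps": [2.5,3,0,7,5,6,0,14,7.5,9,0,21,10,12,0,28,12.5,15,0,35,15,18,0,42,17.5,21,0,49,20,24,0,56]
}}

```text
clock: 0.77
position: [0.3338, -0.3175, 0.2311]
ee_rot: [-0.0, 0.821, 0.572, 0.0]
contact_force: [0.9, -0.4, 0.0]
width: 0.0855
gripper_force: 0.0
```

>>> {"op": "apply_moves", "data": {
  "steps": [2.5,3,0,7,5,6,0,14,7.5,9,0,21,10,12,0,28,12.5,15,0,35,15,18,0,42,17.5,21,0,49,20,24,0,56]
}}

```text
clock: 1.43
position: [0.5339, -0.0775, 0.231]
ee_rot: [-0.0, 0.456, 0.89, -0.0]
contact_force: [0.9, -0.7, 0.2]
width: 0.0852
gripper_force: 0.0
```

>>> {"op": "apply_moves", "data": {
  "steps": [2.0,3,0,7,4,6,0,14,6,9,0,21,8,12,0,28,8,12.5,0,35,8,12.5,0,42,8,12.5,0,44.6,8,12.5,0,44.6]
}}

```text
clock: 2.1
position: [0.613, 0.0461, 0.2305]
ee_rot: [-0.001, 0.086, 0.996, -0.0]
contact_force: [0.0, -0.5, -0.9]
width: 0.0856
gripper_force: 0.0
```

Run:
```python
from h import *
s=get_state();print(s["clock"],s["position"],s["ee_rot"],s["qpos"],s["contact_force"])
c=cam("wrist");a=get_image("wrist");np.save("pics/w1.npy",a);cv2.imwrite("pics/w1.png",a[:,:,::-1])
import pickle;pickle.dump(c,open("pics/w1.pkl","wb"));print(c["xyz"],c["R"]@[0,0,-1])
```

```text
2.1 [0.61296323 0.0461353  0.23052672] [-7.46749227e-04  8.64243857e-02  9.96258133e-01 -2.87160245e-05] [-3.80270032e-02  3.37044000e-01  1.41680468e+00  1.53012648e-05
  1.38923850e+00 -1.43576138e+00] [ 0.00408389 -0.50880117 -0.90547806]
[0.54812664 0.05798737 0.37285653] [ 0.2567377  -0.04415951 -0.96547175]
```

View pics/w1.png

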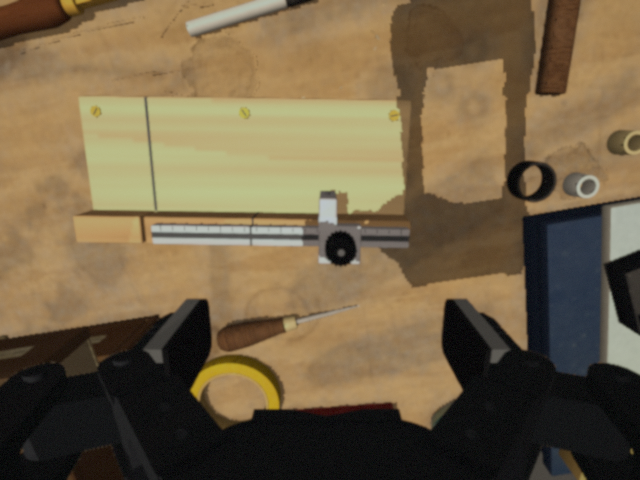

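The wrist view shows the whole board. The kerf runs (147,97) to (156,211), the setting line crosses the track at (252,235), the knob top is at (341,246), the stop's working edge is at x≈319, and the blank is at the upper right (557,45).

Run:
```python
from h import *
import pickle
c=pickle.load(open("pics/w1.pkl","rb"));a=np.load("pics/w1.npy")
g=cv2.cvtColor(a,cv2.COLOR_RGB2GRAY).astype(int)
print("track row 228",g[228,225:350:1].tolist());print("row 240",g[242,225:350].tolist())
print("plate row 200",g[200,310:350].tolist())
A=dict(kerf_f=(147,97,.021),kerf_b=(156,211,.021),c1=(79,97,.021),c2=(410,101,.021),foot1=(92,212,.021),foot2=(405,217,.021),setl=(252,235,.061),knob=(341,247,.104),sadL=(318.5,235,.074),plateL=(320,195,.074),sadR=(361,262,.074))
W={k:plane(c,*v) for k,v in A.items()}
for k,v in W.items():print(k,v.round(4))
d=W["c2"]-W["c1"];print(np.linalg.norm(d),np.degrees(np.arctan2(d[1],d[0])))
d=W["kerf_b"]-W["kerf_f"];print(np.linalg.norm(d),np.degrees(np.arctan2(d[1],d[0])))
th=np.radians(-10.);ex=np.array([np.cos(th),np.sin(th),0]);ey=np.array([-np.sin(th),np.cos(th),0])
O=W["kerf_b"]
for k,v in W.items():print(k,((v-O)@ex*1e3).round(1),((v-O)@ey*1e3-85).round(1))
```

```text
track row 228 [189, 188, 189, 190, 189, 187, 178, 173, 181, 187, 189, 188, 188, 188, 188, 188, 188, 186, 179, 172, 178, 184, 184, 175, 152, 130, 147, 173, 183, 182, 174, 167, 172, 180, 184, 183, 185, 183, 183, 184, 182, 181, 175, 171, 174, 179, 180, 181, 181, 182, 180, 181, 181, 178, 172, 164, 166, 175, 179, 180, 179, 179, 179, 180, 179, 179, 175, 170, 169, 175, 178, 179, 179, 180, 178, 173, 161, 135, 115, 106, 103, 106, 106, 107, 105, 105, 104, 105, 103, 104, 102, 99, 99, 105, 111, 113, 113, 115, 114, 114, 113, 114, 113, 113, 116, 114, 114, 113, 114, 113, 112, 112, 112, 111, 109, 109, 108, 111, 112, 111, 110, 111, 111, 110, 111]
row 240 [186, 187, 187, 187, 187, 186, 187, 187, 187, 187, 188, 188, 187, 187, 187, 187, 187, 187, 187, 188, 187, 187, 187, 182, 166, 139, 138, 166, 182, 187, 187, 188, 188, 188, 188, 188, 188, 189, 188, 189, 189, 188, 189, 188, 189, 189, 188, 189, 189, 189, 189, 189, 189, 189, 189, 189, 189, 188, 190, 189, 189, 190, 189, 189, 189, 189, 187, 189, 189, 189, 188, 190, 189, 189, 189, 187, 181, 162, 131, 114, 111, 111, 110, 110, 110, 110, 109, 111, 109, 110, 111
[... 241 characters left out ...]
6, 186, 185, 185, 184, 183, 182, 182, 179, 168, 145, 119, 111, 110, 111, 110, 109, 111, 110, 111, 112, 126, 152, 172]
kerf_f [ 0.4895 -0.0883  0.021 ]
kerf_b [ 0.5873 -0.1085  0.021 ]
c1 [ 0.4788 -0.1468  0.021 ]
c2 [0.5319 0.1342 0.021 ]
foot1 [ 0.5778 -0.168   0.021 ]
foot2 [0.6324 0.1177 0.021 ]
setl [ 0.6162 -0.0162  0.061 ]
knob [0.6266 0.0554 0.104 ]
sadL [0.6224 0.039  0.074 ]
plateL [0.5911 0.0458 0.074 ]
sadR [0.6506 0.069  0.074 ]
0.28594784141337576 79.30023823845764
0.09981698615859319 -11.68223232485544
kerf_f -99.8 -82.1
kerf_b 0.0 -85.0
c1 -100.2 -141.5
c2 -96.7 144.4
foot1 1.0 -145.2
foot2 5.2 145.6
setl 12.5 10.9
knob 10.2 83.2
sadL 9.0 66.4
plateL -23.0 67.7
sadR 31.5 100.8
```

>>> {"op": "apply_moves", "data": {
  "steps": [1.4,0.85,-3.5,-0.8,1.4,0.85,-7,-0.8,1.4,0.85,-10,-0.8,1.4,0.85,-12,-0.8,1.4,0.85,-14,-0.8,1.4,0.85,-15.3,-0.8,1.4,0.85,-15.3,-0.8,1.4,0.85,-15.3,-0.8]
}}

```text
clock: 2.82
position: [0.6267, 0.0538, 0.0777]
ee_rot: [-0.001, 0.095, 0.995, -0.0]
contact_force: [0.4, 0.2, 0.3]
width: 0.0853
gripper_force: 0.0
```

>>> {"op": "apply_moves", "data": {
  "steps": [0,0,0,0,0,0,0,0,0,0,0,0,0,0,0,0,0,0,0,0,0,0,0,0,0,0,0,0,0,0,0,0],
  "jaw": 255,
  "newtons": 40
}}

```text
clock: 3.48
position: [0.6276, 0.0543, 0.0791]
ee_rot: [0.001, 0.094, 0.996, 0.0]
contact_force: [-1.4, 1.3, 5.2]
width: 0.0207
gripper_force: 39.1
```

>>> {"op": "apply_moves", "data": {
  "steps": [-0.17,-0.9,0,0,-0.34,-1.8,0,0,-0.51,-2.7,0,0,-0.68,-3.6,0,0,-0.84,-4.5,0,0,-0.97,-5.2,0,0,-1.03,-5.5,0,0,-1.03,-5.5,0,0]
}}

```text
clock: 4.15
position: [0.6175, 0.0016, 0.0791]
ee_rot: [0.001, 0.095, 0.995, 0.003]
contact_force: [-0.5, 7.9, 5.8]
width: 0.0205
gripper_force: 39.4
```

>>> {"op": "apply_moves", "data": {
  "steps": [0,0,0,0,0,0,0,0,0,0,0,0]
}}

```text
clock: 4.4
position: [0.6175, 0.0016, 0.0791]
ee_rot: [0.001, 0.095, 0.996, 0.002]
contact_force: [-0.3, 8.1, 5.5]
width: 0.0205
gripper_force: 39.4
```

Run:
```python
from h import *
s=get_state();print(s["clock"],s["position"],s["contact_force"])
c=cam("wrist");a=get_image("wrist");np.save("pics/w2.npy",a)
import pickle;pickle.dump(c,open("pics/w2.pkl","wb"))
# expected places
for k,p in dict(setl=(.6162,-.0162,.061),knob=(.617,0,.104)).items():print(k,proj(c,p))
cv2.imwrite("pics/w2.png",a[:,:,::-1])
```

```text
4.4 [0.61746416 0.00160331 0.07911387] [-0.30157606  8.06775357  5.4811638 ]
setl [284.73679297 293.64541312]
knob [319.74602498 337.83129147]
```

View pics/w2.png

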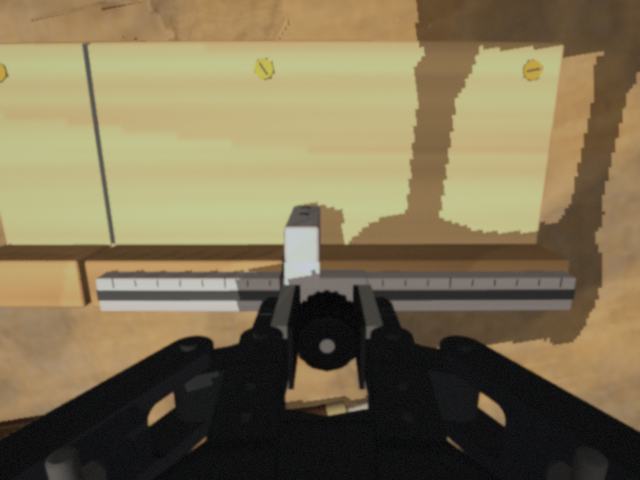

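The stop's plate top shows its left edge at x≈285 over rows 225–275. The kerf runs (87,45) to (113,243), and the setting line is not visible apart from the stop. I'll compare the edge with the kerf plus 95 mm.

Run:
```python
from h import *
import pickle
c=pickle.load(open("pics/w2.pkl","rb"));a=np.load("pics/w2.npy")
g=cv2.cvtColor(a,cv2.COLOR_RGB2GRAY).astype(int)
for r in (235,255,268,282):print(r,g[r,262:330].tolist())
W=dict(kf=plane(c,87,45,.021),kb=plane(c,113,243,.021),f1=plane(c,20,245,.021),f2=plane(c,535,245,.021),p1=plane(c,285,235,.074),p2=plane(c,284,265,.074))
for k,v in W.items():print(k,v.round(4))
d=W["f2"]-W["f1"];th=np.arctan2(d[1],d[0]);print(np.degrees(th));ey=d/np.linalg.norm(d)
for k in("p1","p2"):
  for kk in ("kf","kb"):print(k,kk,(W[k]-W[kk])@ey*1e3)
```

```text
235 [187, 186, 186, 187, 187, 186, 187, 187, 186, 187, 187, 186, 186, 187, 186, 186, 187, 187, 186, 186, 183, 172, 170, 185, 196, 200, 201, 201, 200, 201, 201, 201, 200, 201, 200, 201, 201, 201, 201, 200, 200, 200, 200, 201, 200, 200, 199, 200, 201, 200, 200, 200, 198, 194, 183, 164, 135, 102, 96, 108, 115, 118, 116, 116, 117, 117, 115, 116]
255 [62, 63, 63, 64, 68, 66, 67, 67, 67, 69, 73, 69, 71, 71, 71, 71, 72, 72, 72, 69, 66, 86, 133, 172, 189, 196, 199, 199, 200, 199, 199, 199, 199, 199, 199, 200, 200, 199, 200, 200, 201, 199, 200, 200, 200, 199, 199, 199, 200, 200, 200, 199, 199, 195, 184, 168, 139, 102, 72, 66, 67, 64, 66, 65, 66, 65, 65, 65]
268 [101, 102, 101, 101, 98, 100, 98, 99, 98, 100, 100, 99, 98, 99, 100, 100, 99, 97, 95, 82, 72, 100, 154, 188, 198, 200, 200, 200, 200, 201, 201, 201, 201, 201, 202, 201, 202, 202, 201, 202, 201, 201, 201, 201, 201, 201, 201, 201, 201, 199, 197, 194, 195, 196, 198, 197, 185, 161, 123, 100, 96, 97, 94, 94, 97, 96, 94, 95]
282 [116, 116, 115, 117, 117, 113, 106, 95, 95, 108, 114, 116, 116, 116, 116, 114, 105, 87, 63, 54, 74, 110, 151, 180, 191, 184, 161, 135, 119, 117, 118, 119, 120, 117, 118, 120, 117, 119, 119, 118, 119, 118, 120, 119, 121, 118, 120, 119, 119, 118, 118, 118, 118, 119, 120, 119, 119, 118, 117, 117, 116, 117, 117, 118, 117, 118, 117, 117]
kf [ 0.4902 -0.089   0.021 ]
kb [ 0.5861 -0.1084  0.021 ]
f1 [ 0.5775 -0.1591  0.021 ]
f2 [0.6302 0.1155 0.021 ]
p1 [ 0.5868 -0.0083  0.074 ]
p2 [ 0.5989 -0.0114  0.074 ]
79.13081246181687
p1 kf 97.49169545105241
p1 kb 98.4122057480955
p2 kf 96.760700627268
p2 kb 97.68121092431109
```

Run:
```python
from h import *
import pickle
c=pickle.load(open("pics/w2.pkl","rb"))
t=np.radians(79.2);ey=np.array([np.cos(t),np.sin(t),0])
p=plane(c,283.8,282,.074);l=plane(c,280.7,282,.061);k=plane(c,113,243,.021);e2=plane(c,284,268,.074)
print((p-k)@ey,(l-k)@ey,(e2-k)@ey)
```

```text
0.09739749502853152 0.09458055462237892 0.09765157081342929
```

>>> {"op": "apply_moves", "data": {
  "steps": [-0.03,-0.14,0,0,-0.05,-0.27,0,0,-0.05,-0.27,0,0,-0.05,-0.27,0,0]
}}

```text
clock: 4.78
position: [0.6171, -0.0002, 0.0791]
ee_rot: [0.001, 0.095, 0.996, 0.003]
contact_force: [0.2, 9.2, 6.2]
width: 0.0205
gripper_force: 39.5
```

Run:
```python
from h import *
s=get_state();print(s["clock"],s["position"],s["contact_force"])
c=cam("wrist");a=get_image("wrist");g=cv2.cvtColor(a,cv2.COLOR_RGB2GRAY).astype(int)
for r in (255,268,282,290):print(r,g[r,270:296].tolist())
t=np.radians(79.2);ey=np.array([np.cos(t),np.sin(t),0])
k=plane(c,113,243,.021)
for u in(282,283,284,285):print(u,(plane(c,u,282,.074)-k)@ey,(plane(c,u,282,.061)-k)@ey)
```

```text
4.7833 [ 6.17106289e-01 -2.33201352e-04  7.91132024e-02] [0.23043337 9.17459337 6.17582225]
255 [66, 66, 68, 68, 69, 70, 71, 71, 70, 69, 71, 71, 74, 94, 136, 170, 188, 196, 199, 199, 199, 199, 199, 199, 199, 199]
268 [98, 101, 98, 97, 97, 98, 100, 99, 98, 97, 99, 99, 102, 123, 161, 189, 199, 200, 201, 200, 201, 200, 200, 199, 200, 200]
282 [117, 116, 112, 101, 93, 102, 114, 115, 115, 118, 115, 116, 112, 112, 134, 169, 185, 178, 150, 125, 120, 119, 118, 118, 118, 118]
290 [81, 80, 81, 81, 81, 80, 81, 81, 82, 80, 80, 75, 71, 67, 66, 64, 65, 64, 66, 67, 62, 65, 62, 57, 46, 28]
282 0.09649811824216568 0.09500392464902092
283 0.09690379275207033 0.09544540583681485
284 0.09730946586305447 0.0958868855022132
285 0.09771513795630514 0.09632836406004824
```

>>> {"op": "apply_moves", "data": {
  "steps": [-0.02,-0.1,0,0,-0.02,-0.1,0,0,-0.02,-0.1,0,0,0.02,0.1,0,0,0.02,0.1,0,0]
}}

```text
clock: 5.25
position: [0.617, -0.001, 0.0791]
ee_rot: [0.0, 0.094, 0.996, 0.001]
contact_force: [-1.0, 4.7, 4.9]
width: 0.0205
gripper_force: 39.5
```

>>> {"op": "apply_moves", "data": {
  "steps": [0,0,0,0,0,0,0,0,0,0,0,0,0,0,0,0,0,0,3,0,0,0,6,0,0,0,9,0,0,0,12,0],
  "jaw": 0
}}

```text
clock: 5.92
position: [0.6163, -0.003, 0.1992]
ee_rot: [-0.0, 0.094, 0.996, -0.0]
contact_force: [0.3, -0.7, 0.2]
width: 0.0853
gripper_force: 0.0
```

>>> {"op": "apply_moves", "data": {
  "steps": [0,0,1.5,0,0,0,1.5,0]
}}

```text
clock: 6.08
position: [0.619, -0.0032, 0.2177]
ee_rot: [0.004, 0.094, 0.996, -0.0]
contact_force: [0.3, 0.5, 0.2]
width: 0.0852
gripper_force: 0.0
```

Run:
```python
from h import *
s=get_state();print(s["clock"],s["position"],s["contact_force"],s["width"])
c=cam("wrist");a=get_image("wrist");np.save("pics/w3.npy",a)
import pickle;pickle.dump(c,open("pics/w3.pkl","wb"))
cv2.imwrite("pics/w3.png",a[:,:,::-1])
```

```text
6.0833 [ 0.61902021 -0.00317464  0.21773095] [0.26875479 0.51647386 0.21189151] 0.08517579435206543
```

View pics/w3.png

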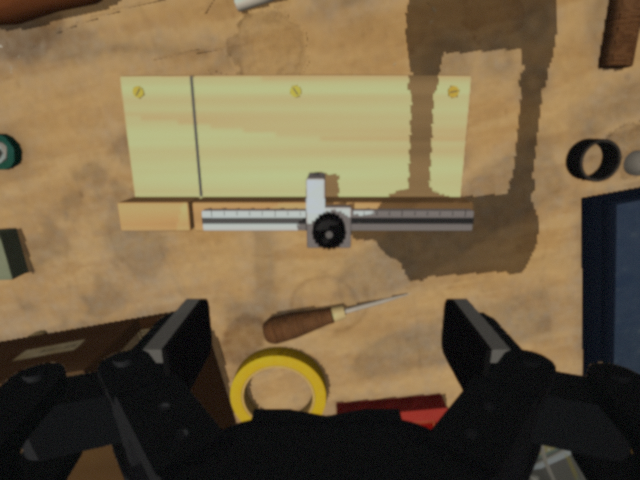

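The stop's left edge is now at x≈306 on the track, with the kerf foot at (201,197). I'll check the edge against the line and work out the blank pose from the masks in the w1 and scene views.

Run:
```python
from h import *
import pickle
c=pickle.load(open("pics/w3.pkl","rb"));a=np.load("pics/w3.npy")
g=cv2.cvtColor(a,cv2.COLOR_RGB2GRAY).astype(int)
for r in (190,213,220,228):print(r,g[r,296:316].tolist())
print("kerf",190,g[190,192:210].tolist())
t=np.radians(79.2);ey=np.array([np.cos(t),np.sin(t),0]);ex=np.array([ey[1],-ey[0],0])
k=plane(c,201,197,.021);print("kerf foot",k)
for u,v in((306.5,190),(306,213),(306,220),(306,238)):
    p=plane(c,u,v,.074);print((p-k)@ey,(p-k)@ex,p)
kn=plane(c,329,230,.104);print("knob",kn,(kn-k)@ey,(kn-k)@ex)
w=pickle.load(open("pics/w1.pkl","rb"));a1=np.load("pics/w1.npy");s=np.load("pics/scene.npy");cs=cam("scene")
for n,cc,im,box in(("w1",w,a1,(530,0,600,110)),("sc",cs,s,(190,295,230,355))):
    x0,y0,x1,y1=box;h=cv2.cvtColor(im,cv2.COLOR_RGB2HSV)[y0:y1,x0:x1].astype(int)
    m=((h[...,2]<110)&(h[...,1]>90)).astype(np.uint8)
    ct=max(cv2.findContours(m,0,2)[0],key=cv2.contourArea)
    r=cv2.minAreaRect(ct);bx=cv2.boxPoints(r)+[x0,y0];print(n,cv2.contourArea(ct),bx.round(1).tolist())
    P=np.array([plane(cc,*q,.015) for q in bx]);print(P.round(4).tolist(),P.mean(0))
    L=sorted([(np.linalg.norm(P[1]-P[0]),np.degrees(np.arctan2(*(P[1]-P[0])[1::-1]))),(np.linalg.norm(P[2]-P[1]),np.degrees(np.arctan2(*(P[2]-P[1])[1::-1])))]);print(L)
```

```text
190 [177, 178, 178, 179, 178, 177, 179, 178, 175, 169, 170, 182, 189, 192, 191, 191, 191, 191, 191, 191]
213 [190, 189, 186, 178, 175, 182, 189, 189, 184, 171, 165, 178, 188, 191, 190, 191, 191, 191, 191, 190]
220 [80, 78, 75, 70, 66, 64, 54, 46, 47, 81, 134, 169, 184, 189, 187, 181, 170, 161, 144, 106]
228 [174, 153, 125, 110, 106, 106, 108, 106, 103, 94, 92, 100, 107, 110, 108, 104, 85, 52, 23, 27]
kerf 190 [176, 176, 177, 174, 175, 173, 163, 136, 105, 115, 148, 170, 175, 176, 175, 175, 176, 175]
kerf foot [ 0.58692092 -0.10852688  0.021     ]
0.09573230939393429 -0.013888258809459264 [ 0.5912171  -0.01188785  0.074     ]
0.0951379746586166 0.0034151709735312664 [ 0.60810267 -0.015714    0.074     ]
0.09506752802039829 0.008791845101210142 [ 0.61337091 -0.01679069  0.074     ]
0.0948820924834293 0.022864895755698236 [ 0.62715994 -0.01960986  0.074     ]
knob [ 6.16753286e-01 -3.07622391e-05  1.04000000e-01] 0.11216438023075298 0.008973810783432156
w1 2918.0 [[531.7, 93.6], [548.2, -5.3], [580.5, 0.1], [564.0, 99.0]]
[[0.5432, 0.2418, 0.015], [0.4672, 0.2591, 0.015], [0.4755, 0.2859, 0.015], [0.5524, 0.27, 0.015]] [0.50954937 0.26417859 0.015     ]
[(np.float64(0.028061596836255774), np.float64(72.84039733340124)), (np.float64(0.07796858582915711), np.float64(167.16269421890098))]
sc 249.0 [[193.3, 308.5], [206.9, 303.0], [223.5, 343.7], [209.9, 349.3]]
[[0.5435, 0.275, 0.015], [0.5442, 0.2459, 0.015], [0.413, 0.2763, 0.015], [0.4146, 0.3013, 0.015]] [0.4788008  0.27462968 0.015     ]
[(np.float64(0.029055265402676403), np.float64(-88.61331829788342)), (np.float64(0.13469412969291217), np.float64(166.971561004542))]
```

The stop face is about 95.1 mm from the kerf, so it is on the line. Next I go above the blank.

>>> {"op": "apply_moves", "data": {
  "steps": [-2,3.5,0,-1,-4,7,0,-2,-6,10.5,0,-2,-8,14,0,-2,-10,17.5,0,-2,-12,21,0,-2,-13,24.5,0,-2,-13.9,27.5,0,-2]
}}

```text
clock: 6.8
position: [0.475, 0.2738, 0.2113]
ee_rot: [-0.002, 0.111, 0.994, -0.001]
contact_force: [0.6, 0.0, -0.2]
width: 0.0853
gripper_force: 0.0
```

>>> {"op": "apply_moves", "data": {
  "steps": [0,0,0,0,0,0,0,0,0,0,0,0]
}}

```text
clock: 7.05
position: [0.477, 0.2716, 0.2117]
ee_rot: [-0.001, 0.111, 0.994, -0.001]
contact_force: [0.3, -0.3, 0.8]
width: 0.0856
gripper_force: 0.0
```

Run:
```python
from h import *
s=get_state();print(s["clock"],s["position"],s["ee_rot"],s["width"])
c=cam("wrist");a=get_image("wrist");np.save("pics/w4.npy",a)
import pickle;pickle.dump(c,open("pics/w4.pkl","wb"))
cv2.imwrite("pics/w4.png",a[:,:,::-1])
h=cv2.cvtColor(a,cv2.COLOR_RGB2HSV).astype(int)
print([proj(c,(.478,.274,.019)),proj(c,(.537,.261,.019)),proj(c,(.418,.287,.019))])
```

```text
7.05 [0.47698368 0.27160264 0.21171483] [-0.00112405  0.11122054  0.99379445 -0.001153  ] 0.08559682945644341
[array([328.741238  , 213.85014331]), array([328.94985854, 278.41358016]), array([328.24865856, 141.97567014])]
```

View pics/w4.png

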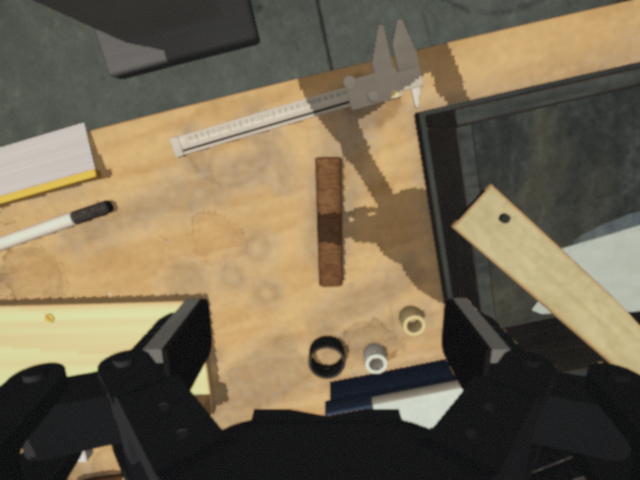

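The blank stands almost vertical in the picture, with top ends near (329,157) and (331,286), the tray wall at x≈430 and the loupe at (328,355).

Run:
```python
from h import *
import pickle
c=pickle.load(open("pics/w4.pkl","rb"))
P=[plane(c,u,v,.018) for u,v in((329,157.5),(331,286),(316.5,222),(343,222),(430,225))]
for p in P:print(p.round(4))
d=P[0]-P[1];print("L",np.linalg.norm(d),np.degrees(np.arctan2(d[1],d[0])),"mid",(P[0]+P[1])/2,"W",np.linalg.norm(P[3]-P[2]),(P[3]+P[2])/2)
```

```text
[0.4307 0.2848 0.018 ]
[0.5451 0.2611 0.018 ]
[0.483  0.2618 0.018 ]
[0.4881 0.2847 0.018 ]
[0.5078 0.3597 0.018 ]
L 0.1168499543575071 168.31090259871698 mid [0.48788735 0.27298098 0.018     ] W 0.02350404215733646 [0.4855659  0.27322847 0.018     ]
```

>>> {"op": "apply_moves", "data": {
  "steps": [1,0.15,-3.5,1,1,0.15,-7,1,1,0.15,-10.5,1,1,0.15,-14,1,1,0.15,-16,1,1,0.15,-16,1],
  "jaw": 90
}}

```text
clock: 7.6
position: [0.4844, 0.2706, 0.0484]
ee_rot: [-0.005, 0.104, 0.995, -0.003]
contact_force: [0.0, -0.2, -0.2]
width: 0.0553
gripper_force: 0.0
```

Run:
```python
from h import *
s=get_state();print(s["position"],s["width"])
c=cam("wrist");a=get_image("wrist");h=cv2.cvtColor(a,cv2.COLOR_RGB2HSV).astype(int)
cv2.imwrite("pics/w5.png",a[:,:,::-1])
print([proj(c,(.487+dx*.98,.273-dx*.2,.019)) for dx in(-.059,0,.059)])
m=((h[...,2]<130)&(h[...,2]>30)&(h[...,1]>90)&(h[...,0]<20)).astype(np.uint8)
for r in (60,120,180,240):
    x=np.where(m[r,220:440])[0]+220;print(r,x.min() if len(x) else 0,x.max() if len(x) else 0,len(x))
```

```text
[0.48440873 0.27062669 0.04837808] 0.055277786668945776
[array([330.8892905 , 157.50408661]), array([331.25841153, 284.71394526]), array([331.55151375, 392.32249723])]
60 422 439 18
120 315 423 55
180 306 383 75
240 307 387 49
```

View pics/w5.png

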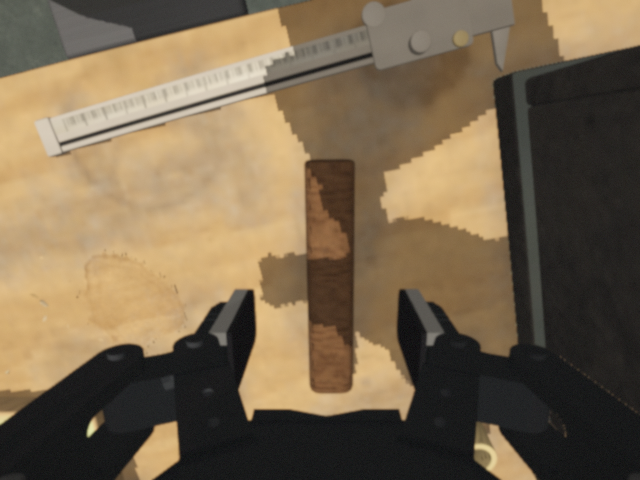

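The blank lies between the fingers, spanning rows 160–392 at x 306–355, as predicted, with the fingers at 245 and 408. I descend and grip.

>>> {"op": "apply_moves", "data": {
  "steps": [0,0,-1.5,0,0,0,-3,0,0,0,-4,0,0,0,-4.6,0,0,0,-4.6,0,0,0,-4.6,0]
}}

```text
clock: 8.15
position: [0.4882, 0.2739, 0.008]
ee_rot: [0.0, 0.103, 0.995, 0.0]
contact_force: [0.3, 0.9, -0.5]
width: 0.0551
gripper_force: 0.0
```

>>> {"op": "apply_moves", "data": {
  "steps": [0,0,0,0,0,0,0,0,0,0,0,0,0,0,0,0,0,0,0,0,0,0,0,0,0,0,0,0,0,0,0,0],
  "jaw": 255,
  "newtons": 30
}}

```text
clock: 8.82
position: [0.4882, 0.2742, 0.0082]
ee_rot: [0.001, 0.103, 0.995, 0.0]
contact_force: [-0.1, 0.1, 6.1]
width: 0.0218
gripper_force: 30.4
```

>>> {"op": "apply_moves", "data": {
  "steps": [0,0,1,0,0,0,3,0,0,0,6,0,0,0,9,0,0,0,12,0,0,0,12,0]
}}

```text
clock: 9.32
position: [0.4912, 0.2755, 0.1338]
ee_rot: [0.005, 0.103, 0.995, 0.003]
contact_force: [0.3, -0.3, 0.7]
width: 0.0219
gripper_force: 29.7
```

>>> {"op": "apply_moves", "data": {
  "steps": [0.7,-3,0,-7,1.2,-6,0,-14,1.6,-9,0,-21,2.1,-12,0,-28,2.5,-15,0,-35,3,-18,0,-42,3.5,-21,0,-49,4,-24,0,-56]
}}

```text
clock: 9.98
position: [0.5271, 0.0326, 0.1271]
ee_rot: [-0.0, 0.56, 0.828, -0.0]
contact_force: [0.3, -0.0, -0.8]
width: 0.022
gripper_force: 29.7
```

>>> {"op": "apply_moves", "data": {
  "steps": [0.5,-3,0,-7,1,-6,0,-14,1.1,-9,0,-21,1.1,-10,0,-28,1.1,-10,0,-33,1.1,-10,-3,-33,1.1,-10,-6,-33,1.1,-10,-8,-33]
}}

```text
clock: 10.65
position: [0.537, -0.066, 0.0453]
ee_rot: [-0.001, 0.771, 0.637, -0.001]
contact_force: [-0.2, 0.4, -0.7]
width: 0.0222
gripper_force: 29.7
```

Run:
```python
from h import *
s=get_state();print(s["clock"],s["position"],s["ee_rot"],s["width"],s["gripper_force"])
c=cam("wrist");a=get_image("wrist");np.save("pics/w6.npy",a)
import pickle;pickle.dump(c,open("pics/w6.pkl","wb"));cv2.imwrite("pics/w6.png",a[:,:,::-1])
```

```text
10.65 [ 0.5370147  -0.06597218  0.04529898] [-0.00110119  0.77072956  0.63716099 -0.00077532] 0.022182226376016724 29.745421707630157
```

View pics/w6.png

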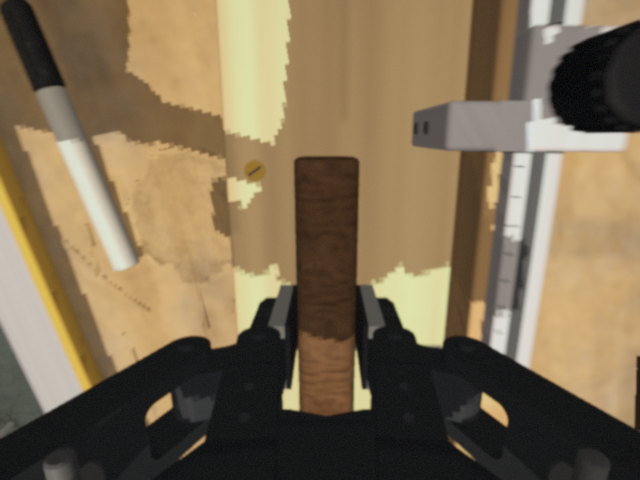

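The blank is held parallel to the fence, its top end at row 157 (x 296–358); the stop's face edge is at row ~152 (x 450–620).

Run:
```python
from h import *
import pickle
c=pickle.load(open("pics/w6.pkl","rb"))
t=np.radians(79.2);ey=np.array([np.cos(t),np.sin(t),0]);ex=np.array([ey[1],-ey[0],0])
S=np.array([.6047,-.0152,.021])
for n,u,v,z in(("end",327,156.5,.056),("endL",297,157,.056),("endR",358,157,.056),("stop",470,152,.074),("stop2",600,152,.074),("stopbot",418,145,.03)):
    p=plane(c,u,v,z);print(n,p.round(4),"y",(p-S)@ey*1e3,"x",(p-S)@ex*1e3)
```

```text
end [ 0.5486 -0.0072  0.056 ] y -2.6926224124154667 x -56.561972983785466
endL [ 0.5388 -0.0055  0.056 ] y -2.8586158524124894 x -66.5435259571134
endR [ 0.5587 -0.0093  0.056 ] y -2.8450114453571764 x -46.251264199019516
stop [ 0.5894 -0.0127  0.074 ] y -0.39832079168015794 x -15.546404415920712
stop2 [ 0.6266 -0.0195  0.074 ] y -0.16382794532292175 x 22.298946158125478
stopbot [ 0.5846 -0.0109  0.03  ] y 0.49388900440030703 x -20.57945049925957
```

>>> {"op": "apply_moves", "data": {
  "steps": [0.03,0.16,0,0,0.03,0.16,-0.5,0,0.03,0.16,-1,0,0.03,0.16,-1.4,0,0.03,0.16,-1.7,0,0.03,0.16,-1.85,0,0.03,0.16,-1.85,0,0.03,0.16,-1.85,0]
}}

```text
clock: 11.37
position: [0.5392, -0.0645, 0.0293]
ee_rot: [0.0, 0.771, 0.637, 0.0]
contact_force: [0.1, -0.3, 1.9]
width: 0.0221
gripper_force: 29.9
```

>>> {"op": "apply_moves", "data": {
  "steps": [0,0,0,0,0,0,0,0,0,0,0,0,0,0,0,0,0,0,0,0],
  "jaw": 110
}}

```text
clock: 11.78
position: [0.5389, -0.0645, 0.0288]
ee_rot: [0.0, 0.771, 0.637, 0.0]
contact_force: [0.1, -0.1, 0.2]
width: 0.0488
gripper_force: 0.0
```

>>> {"op": "apply_moves", "data": {
  "steps": [0,0,1,0,0,0,3,0,0,0,5,0,0,0,8,0,0,0,8,0,0,0,8,0]
}}

```text
clock: 12.28
position: [0.5404, -0.0649, 0.1112]
ee_rot: [0.002, 0.771, 0.637, 0.002]
contact_force: [0.9, 0.2, -0.3]
width: 0.0488
gripper_force: 0.0
```

Run:
```python
from h import *
s=get_state();print(s["clock"],s["position"],s["ee_rot"],s["width"],s["gripper_force"])
c=cam("wrist");a=get_image("wrist");np.save("pics/w7.npy",a)
import pickle;pickle.dump(c,open("pics/w7.pkl","wb"))
h=cv2.cvtColor(a,cv2.COLOR_RGB2HSV).astype(int)
m=((h[...,2]<125)&(h[...,1]>80)&(h[...,0]<14)).astype(np.uint8)[:,180:450]
m=cv2.morphologyEx(m,cv2.MORPH_OPEN,np.ones((5,5)))
ct=max(cv2.findContours(m,0,2)[0],key=cv2.contourArea);bx=cv2.boxPoints(cv2.minAreaRect(ct))+[180,0]
t=np.radians(79.2);ey=np.array([np.cos(t),np.sin(t),0]);ex=np.array([ey[1],-ey[0],0]);S=np.array([.6047,-.0152,.021])
for q in bx:
    p=plane(c,*q,.04);print(q,"x",(p-S)@ex*1e3,"y",(p-S)@ey*1e3)
```

```text
12.2833 [ 0.54041434 -0.06485043  0.11122671] [0.00207398 0.77052334 0.6374066  0.00151819] 0.04884488196410197 0.0
[180. 420.] x -149.3002032741249 y -174.48111789520422
[184. 420.] x -146.65715829018447 y -174.46432005101462
[184. 459.] x -149.93381150704064 y -206.3080915169131
[180. 459.] x -152.67125743093234 y -206.33054847298237
```

>>> {"op": "apply_moves", "data": {
  "steps": [-1,0.2,0,7,-2,0.4,0,14,-3,0.6,0,21,-3.5,0.7,0,28,-3.5,0.7,0,35,-3.5,0.7,0,42,-3.5,0.7,0,49,-3.5,0.7,0,56],
  "jaw": 255
}}

```text
clock: 13.0
position: [0.5026, -0.0572, 0.1075]
ee_rot: [-0.002, 0.378, 0.926, -0.0]
contact_force: [0.0, -0.8, 0.4]
width: -0.0002
gripper_force: 0.0
```

>>> {"op": "apply_moves", "data": {
  "steps": [0,0,0,7,0,0,0,14,0,0,0,21,0,0,0,28,0,0,0,34,0,0,0,34,0,0,0,34]
}}

```text
clock: 13.58
position: [0.503, -0.0573, 0.1078]
ee_rot: [-0.001, 0.096, 0.995, 0.0]
contact_force: [-0.3, -1.1, -0.5]
width: 0.0003
gripper_force: 0.0
```

Run:
```python
from h import *
s=get_state();print(s["clock"],s["position"],s["ee_rot"],s["width"],s["contact_force"])
c=cam("wrist");a=get_image("wrist");np.save("pics/w8.npy",a)
import pickle;pickle.dump(c,open("pics/w8.pkl","wb"));cv2.imwrite("pics/w8.png",a[:,:,::-1])
t=np.radians(79.2);ey=np.array([np.cos(t),np.sin(t),0]);ex=np.array([ey[1],-ey[0],0]);S=np.array([.6047,-.0152,.021])
print("tcp board",(s["position"]-S)@ex,(s["position"]-S)@ey)
print([proj(c,S+ex*x+ey*y+[0,0,.019]).round(1) for x,y in((-.055-.0115,-.0005),(-.055+.0115,-.0005),(-.055-.0115,-.1185),(-.055+.0115,-.1185))])
```

```text
13.5833 [ 0.50301089 -0.05727162  0.10781382] [-1.21522006e-03  9.55092855e-02  9.95427767e-01  2.43904237e-04] 0.00032948637850706617 [-0.29433657 -1.07522185 -0.52501176]
tcp board -0.09200447750652362 -0.060381059169352366
[array([427.2, 297.2]), array([424.6, 332.6]), array([225.9, 297.6]), array([228.6, 333. ])]
```

View pics/w8.png

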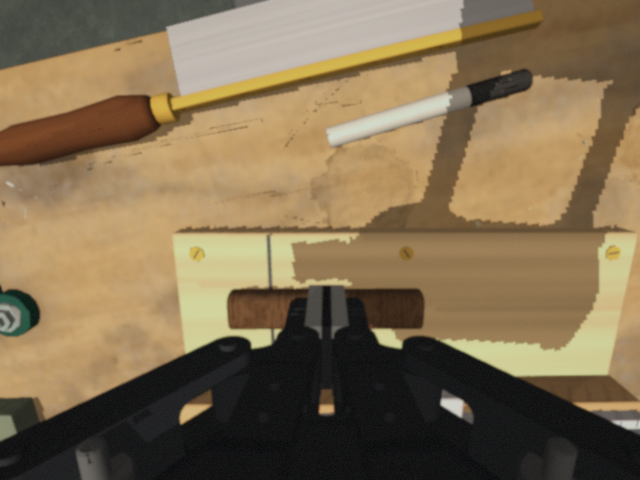

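Prediction and picture agree. The blank spans x 229–423 and rows 290–328, with the shut fingers just in front of it once lowered. I lower and then push it to the fence.

>>> {"op": "apply_moves", "data": {
  "steps": [0,0,-3,0,0,0,-5.5,0,0,0,-7.2,0,0,0,-8,0,0,0,-8,0,0.5,-0.09,-8,0,1,-0.19,-8,0,1.5,-0.28,-8,0]
}}

```text
clock: 14.3
position: [0.5208, -0.0607, 0.0301]
ee_rot: [0.002, 0.094, 0.996, -0.0]
contact_force: [-0.3, -0.4, -0.4]
width: -0.0002
gripper_force: 0.1
```

>>> {"op": "apply_moves", "data": {
  "steps": [0.5,-0.07,0,0,1,-0.14,0,0,1.5,-0.2,0,0,2,-0.26,0,0,2.5,-0.32,0,0,3,-0.4,0,0,3.4,-0.46,0,0,3.7,-0.52,0,0]
}}

```text
clock: 14.97
position: [0.5566, -0.0655, 0.0288]
ee_rot: [0.0, 0.094, 0.996, 0.0]
contact_force: [0.4, -0.2, -0.1]
width: 0.0001
gripper_force: 0.1
```

>>> {"op": "apply_moves", "data": {
  "steps": [0.2,-0.04,0,0,0.3,-0.06,0,0,0.4,-0.08,0,0,0.4,-0.08,0,0]
}}

```text
clock: 15.3
position: [0.5596, -0.0662, 0.0287]
ee_rot: [-0.0, 0.094, 0.996, 0.0]
contact_force: [-0.3, 1.6, -1.1]
width: 0.0001
gripper_force: 0.2
```

>>> {"op": "apply_moves", "data": {
  "steps": [0.1,-0.02,0,0,0.2,-0.04,0,0,0.3,-0.06,0,0,0.3,-0.06,0,0]
}}

```text
clock: 15.63
position: [0.5596, -0.0662, 0.0286]
ee_rot: [-0.003, 0.094, 0.996, 0.0]
contact_force: [-6.6, 0.3, 5.5]
width: 0.0
gripper_force: 3.5
```

Run:
```python
from h import *
s=get_state();print(s["clock"],s["position"],s["ee_rot"],s["contact_force"])
c=cam("wrist");a=get_image("wrist");np.save("pics/w9.npy",a)
import pickle;pickle.dump(c,open("pics/w9.pkl","wb"));cv2.imwrite("pics/w9.png",a[:,:,::-1])
t=np.radians(79.2);ey=np.array([np.cos(t),np.sin(t),0]);ex=np.array([ey[1],-ey[0],0]);S=np.array([.6047,-.0152,.021])
print("tcp board",(s["position"]-S)@ex,(s["position"]-S)@ey)
print([proj(c,S+ex*x+ey*y+[0,0,.019]).round(1) for x,y in((-.023,-.0),(-.00,-.00),(-.023,-.118),(-.00,-.118))])
```

```text
15.6333 [ 0.55957774 -0.0662052   0.02863792] [-3.38380753e-03  9.40111712e-02  9.95565325e-01  3.65346632e-04] [-6.64669379  0.26867346  5.51271614]
tcp board -0.03476559835566013 -0.05855682444561862
[array([478.4, 347.6]), array([472.2, 399.4]), array([168.1, 347.3]), array([174.4, 399.1])]
```

View pics/w9.png

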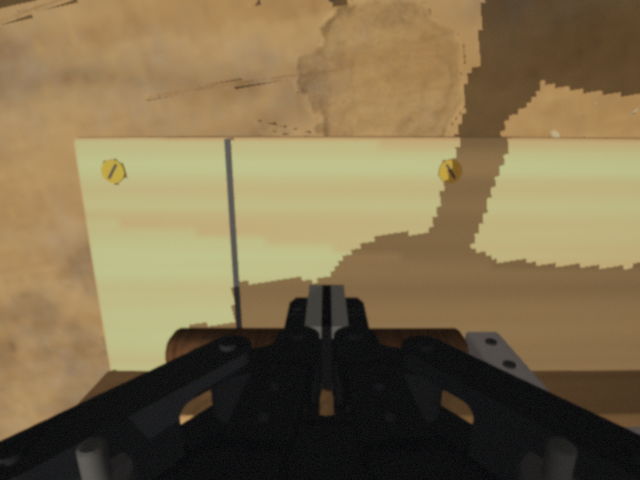

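The blank's front edge is parallel to the fence with its right end at the stop (x≈467), and the push reads 6.6 N. I back off, rise and go over the top.

>>> {"op": "apply_moves", "data": {
  "steps": [-0.6,0.11,0,0,-1.2,0.23,0.3,0,-1.5,0.28,2.5,0,-1.5,0.28,4.5,0,0,0,4.5,0,1.4,-0.27,4.5,0,1.4,-0.27,3,0,1.4,-0.27,2,0]
}}

```text
clock: 16.35
position: [0.5783, -0.0699, 0.0491]
ee_rot: [0.002, 0.094, 0.996, -0.0]
contact_force: [-1.2, -0.9, -0.4]
width: 0.0004
gripper_force: 0.0
```

>>> {"op": "apply_moves", "data": {
  "steps": [0,0,0,0,0,0,-0.3,0,0,0,-0.5,0,0,0,-0.6,0,0,0,-0.7,0,0,0,-0.7,0]
}}

```text
clock: 16.85
position: [0.5769, -0.0696, 0.0419]
ee_rot: [0.0, 0.094, 0.996, 0.0]
contact_force: [-0.2, 0.3, 0.1]
width: -0.0002
gripper_force: 0.0
```

Run:
```python
from h import *
s=get_state();print(s["clock"],s["position"],s["contact_force"])
t=np.radians(79.2);ey=np.array([np.cos(t),np.sin(t),0]);ex=np.array([ey[1],-ey[0],0]);S=np.array([.6047,-.0152,.021])
print("tcp board",(s["position"]-S)@ex,(s["position"]-S)@ey)
```

```text
16.85 [ 0.57687883 -0.06960121  0.04191517] [-0.23314705  0.33017224  0.13756985]
tcp board -0.017134615311372392 -0.05865078201395704
```

>>> {"op": "apply_moves", "data": {
  "steps": [0,0,-0.2,0,0.1,-0.02,-0.4,0,0.2,-0.04,-0.6,0,0.2,-0.04,-0.6,0,0.2,-0.04,-0.6,0]
}}

```text
clock: 17.27
position: [0.5774, -0.0697, 0.0399]
ee_rot: [-0.001, 0.094, 0.996, -0.0]
contact_force: [-10.2, 2.3, 28.1]
width: -0.0002
gripper_force: 13.8
```

>>> {"op": "apply_moves", "data": {
  "steps": [0.05,-0.01,0.05,0,0.1,-0.02,0.05,0,0.1,-0.02,0.05,0,0.1,-0.02,0.05,0]
}}

```text
clock: 17.6
position: [0.5774, -0.0697, 0.04]
ee_rot: [-0.002, 0.094, 0.996, 0.0]
contact_force: [-10.1, 2.3, 26.6]
width: -0.0002
gripper_force: 13.0
```

Run:
```python
from h import *
s=get_state();print(s["clock"],s["position"],s["contact_force"])
c=cam("wrist");a=get_image("wrist");cv2.imwrite("pics/w10.png",a[:,:,::-1])
b=get_image("scene")[225:300,235:385];cv2.imwrite("pics/s10.png",cv2.resize(b,None,fx=5,fy=5,interpolation=2)[:,:,::-1])
t=np.radians(79.2);ey=np.array([np.cos(t),np.sin(t),0]);ex=np.array([ey[1],-ey[0],0]);S=np.array([.6047,-.0152,.021])
print("tcp board",(s["position"]-S)@ex,(s["position"]-S)@ey)
print([proj(c,S+ex*x+ey*y+[0,0,.019]).round(1) for x,y in((-.023,-.0),(-.00,-.00),(-.023,-.118),(-.00,-.118))])
```

```text
17.6 [ 0.57743321 -0.06970145  0.03996343] [-10.12459052   2.29835808  26.55401653]
tcp board -0.016571268636865564 -0.05864536287406485
[array([472.7, 291.8]), array([467. , 343.8]), array([174.6, 291.4]), array([180.4, 343.4])]
```

View pics/w10.png

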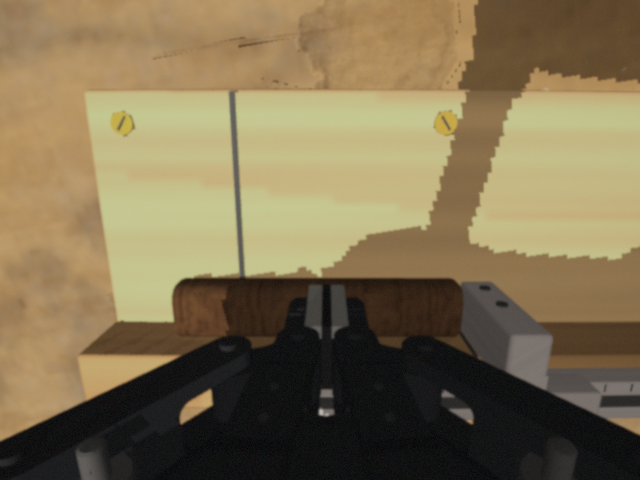

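>>> {"op": "apply_moves", "data": {
  "steps": [0.08,-0.015,0.03,0,0.15,-0.03,0.05,0,0.15,-0.03,0.05,0,0.15,-0.03,0.05,0,0.15,-0.03,0.05,0,0.15,-0.03,0.05,0]
}}

```text
clock: 18.2
position: [0.5774, -0.0697, 0.0399]
ee_rot: [-0.003, 0.094, 0.996, 0.0]
contact_force: [-13.0, 1.2, 25.5]
width: 0.0001
gripper_force: 12.7
```

Run:
```python
from rig import *
print(sign_off())
```

```text
the job is handed in; nothing more can be done
None
```

I handed the job in at about 18 s of the 67 s limit. The stop is about 0.1 mm off the setting line. The blank lies flat against the fence with its end at the stop, and the shut fingers press it with about 25 N down and 13 N toward the fence, about 36 mm from the saw slot; `sign_off()` returned no verdict.

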